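# Drill plate under the jig's lip, held home

### The arm

A 6-joint arm with a two-finger parallel gripper is mounted at the origin on a cart in front of the work surface, level with it; the furniture and walls round the work are solid. World frame = base frame: x ahead of the robot, y to its left, z up, the work surface at z = 0. Lengths are in m, angles in rad, forces in N, time in s.
With the tool pointing down it reaches from about 0.3 to 0.775 m from the base axis. Payload 14.6 kg.
Tool frame: the origin (TCP) lies at the very end of the fingers, on their centre line; the grasp point (between the pads) lies 19 mm behind it; z points along the fingers, y is the line along which they close (so a half turn about z gives the same grasp; the last joint's range is limited). The gripper opens to 94 mm and grips with 3 to 60 N. Pads are 16 mm wide; open, the fingers measure 119 mm over their backs; the gripper's body (75 mm by 177 mm) begins 78 mm behind the grasp point.
Start: joints at [1.096, 0.3, 1.521, -0, 1.321, -0.067], TCP at [0.218, 0.505, 0.205] pointing down, gripper open.
Joint ranges: [-3.03, 3.03], [-0.79, 2.21], [0.23, 2.52], [-1.04, 4.18], [0, 3.07], [-2.55, 2.55]. Speed limits (rad/s): [2.22, 2.22, 2.57, 3.14, 3.14, 3.14].

### API

Orientations are given as [roll, pitch, yaw] about the fixed x, y, z axes, in that order (R = Rz(yaw) Ry(pitch) Rx(roll)).
In Python, from station import ctrl, cams gives the robot as it stands. The module is installed in compiled form; this text tells all that it offers.
- The arm moves only by the tool arm_command, never from a script. Its argument "plan" is a list that holds one entry, the list of rows, each a list of 7 numbers: the shift along the tool's x, y, z in a scale on which 1.0 is 50 cm, then the turn, a rotation vector about the tool's x, y, z in parts of the range, where 1.0 means pi rad, then the closure, from -1 (fully open) to 1 (shut). A call has 1 to 12 rows; each row is the pose to reach, as a shift and turn from the pose commanded when the call began, along the tool's axes at that moment; what a row does not reach only later rows make up. A row lasts 1/10 s, in which the tool goes at most 50 mm and 8.59 degrees, less where a joint would pass 70% of its speed; a pose out of reach is approached as far as the arm can. A call with a gripper value outside its range is refused whole. The fingers move at their own pace and stop on an object; "squeeze" is the grip in N (left out, the last holds). Time passes only in rows, so rows that repeat a pose let the fingers close. It gives the time, the measured TCP pose, the force, the opening and the grip force at its end, in the units of the state.
- ctrl.get_obs(): the state, without advancing time (a new reading comes with each control period).
- cams.camera(name): name is "scene" or "top" or "wrist"; returns (picture, depth): 384x512x3 uint8, blue, green, red; 384x512 float32, m along the optical axis (not along the pixel's ray), 0 where there is no reading.
- cams.camera_info(name): a dict with "fx", "fy", "cx", "cy" (pixels), "world_to_cam" (4x4, takes a point from world to camera coordinates). Camera axes: x right, y down, z forward; pixel columns grow to the right and rows downward; lengths in m; the calibration is good to about 2 mm. A picture is of the moment at which its call begins: read the wrist's pose just before it. camera_info takes no time and is no camera call; for the wrist camera it gives the pose at the moment of the call.
- ctrl.hand_in(): hands the job in; it is judged then, once.
The state is a dict: "time_s": time; "qpos": joint angles; "joint_vel": joint speeds; "tau": joint torques, N m; "ee_pos": TCP position; "eef_rot": TCP orientation; "force": force on the tool from outside, world axes, zero at the start; "moment": the same for the moment, N m; "grip_width": finger opening in m; "grip_force": force on a finger pad.
Only numpy, scipy, OpenCV 4.12 (cv2) and the standard library are available. Lean on these libraries where they do the work, as an engineer would, in place of code of your own. Each camera call takes 0.05 s, during which the arm holds its last target. There are 200 camera calls.

### The job

Pick up the slotted drill plate by its grip bar and lower it over the two pins of the drill jig until it lies flush on the base, just short of the overhanging lip. Then slide it away from you under the lip, feeling it meet the spring-loaded ejector and pushing on until it stops squarely against the wall. Finish while still holding the plate pressed fully home against the spring - do not let go - and leave the loose cap and elbow castings where they are.

Things in the scene. Friction and masses are not known exactly. Their poses are not given: they have to be found in the camera images.
- drill_plate: loose aluminium drill plate, 96 (x) x 86 (y) x 8 mm, 0.25 kg; origin at the centre of its underside, z up. Two through slots along x, from x=-28 to +15, 13 wide, centred at y=+-31. Two small steel bushings at x=+20, y=+-12, 1.5 proud, mark the front; plain front edge at x=+48. Lies flat on the pale board (3 mm thick) on the bench, front away from the robot, +x within 30 degrees of world x
- plate_grip (a point): point to hold on the plate's black upright grip bar, at x=-12, y=0, z=40 mm of the plate. The bar is 12 mm thick along the plate's x and 44 mm long along its y; its top is 58 mm above the plate's underside. Axes as the plate
- jig_base: dark steel drill jig fixed on the same board, slab 160 (x) x 100 (y) x 20 mm; origin at the centre of its underside, z up, +x the push direction, within 18 degrees of world x. At its far end a wall (face at x=+60) carries a lip reaching back to x=+40. Plate home: front edge on the wall, its origin at x=+12, y=0, z=20, axes as the jig
- jig_pins (a point): midpoint between the feet of the two locating pins, on the slab's top: x=-9, y=0, z=20 mm of the jig. Pins at y=+-31, 9 mm in diameter, straight up to z=34, tapering to a 3 mm tip at z=42. The plate goes down flush with its origin at x=-20 to -10 of the jig (best -15), y=0 (2 mm play each way), axes as the jig; home, the pins are still 3 mm clear of the slot ends
- jig_lip (a point): middle of the lip's lower edge on the robot's side: x=+40, y=0, z=30.5 mm of the jig; 10.5 mm gap under it for the 8 mm plate. The lip's top is at z=37.5 (two screw heads to 39.5). Axes as the jig
- ejector (a joint): steel bar (40 mm wide, 6 high) under the lip, sticking 10 mm out of the wall, sprung; slides in along the jig's +x. 0 m = out, 0.010 = level with the wall, where the plate stops. Its spring resists with 4 N at first touch and 8 N at 0.010, so a plate let go slides back. The wall is rigid: with sliding friction, a push of 15 to 20 N seats the plate
- casting_cap: loose raw aluminium casting (round cap), a bystander on the pale board beside the jig, not to be disturbed; 68x70x21 mm; origin at the centre of its underside
- casting_elbow: loose raw aluminium casting (pipe elbow), a bystander on the pale board beside the jig, not to be disturbed; 65x74x50 mm; origin at the centre of its underside
There are look-alikes about, which are no part of the job. Leave any yellow look-alike of the drill_plate alone.

How it is judged:
On the way:
1. the plate lies flush on the jig base with both pins in its slots, its front edge still short of the lip (z of drill_plate in the frame of jig_base between 0.0175 and 0.0225 m and angle between drill_plate's own z axis and vertical below 0.04 rad and y of drill_plate in the frame of jig_base between -0.005 and 0.005 m and x of drill_plate in the frame of jig_base between -0.024 and -0.007 m), for 0.2 s.
At the end, for the whole second after the job is handed in: the plate lies flush on the jig base (within 2.5 mm), over both pins, its front edge under the lip and within 2.5 mm of the wall, square to the jig within 2.5 degrees, the ejector pushed in at least 7.5 mm, the plate at rest and the fingers holding or pressing it with more than 4 N (z of drill_plate in the frame of jig_base between 0.0175 and 0.0225 m and angle between drill_plate's own z axis and vertical below 0.04 rad and y of drill_plate in the frame of jig_base between -0.005 and 0.005 m and x of drill_plate in the frame of jig_base above 0.0095 m and angle between the x axis of drill_plate and the x axis of jig_base, either way round below 0.045 rad and value of joint ejector above 0.0075 m and contact force between the fingers and drill_plate above 4 N and linear speed of drill_plate below 0.01 m/s); the arm keeps its last pose, push and grip.
It fails at once if the round cap casting is shifted by more than 30 mm (distance of casting_cap from where it was at the start of the episode above 0.03 m).
It fails at once if the pipe elbow casting is shifted by more than 30 mm (distance of casting_elbow from where it was at the start of the episode above 0.03 m).
It also fails if it takes over 40 s, if anything falls off the work surface, if the arm or the gripper's body presses on something with over 40 N, if the wrist force passes 120 N, or if a joint passes its speed limit or range.

## Working session

There is one attempt and no reset: what is moved stays moved. The work goes in short steps, Python scripts to look and compute and a tool call to move; the robot and the scene stay as the last step left them, time stands still between calls to the robot, and variables do not carry over. Pictures are saved under pics/ and viewed, at most 10 in all, crops included, and the job is handed in when it is done.

Besides the shell and the picture viewer there is one more tool, called after "Emit:" as name(argument=value, ...) on one line, values as JSON. arm_command: Moves the arm, as the interface text tells. Its arguments: {"type":"object","properties":{"plan":{"type":"array"},"squeeze":{"type":"number"}},"required":["plan"]}

```bash
mkdir -p pics; cat > h.py <<'E'
from station import ctrl, cams
import numpy as np, cv2
def grab(n):
    i=cams.camera_info(n); p,d=cams.camera(n); return p,d,i
def world(d,i):
    v,u=np.mgrid[:d.shape[0],:d.shape[1]]
    c=np.stack([(u-i['cx'])/i['fx']*d,(v-i['cy'])/i['fy']*d,d],-1)
    M=np.linalg.inv(np.array(i['world_to_cam'])); w=c@M[:3,:3].T+M[:3,3]; w[d<=0]=np.nan
    return w
E
python3 - <<'E'
from h import *
o=ctrl.get_obs();print({k:np.round(v,3) for k,v in o.items()})
for n in ['top','scene']:
    p,d,i=grab(n); cv2.imwrite(f'pics/{n}0.png',p); np.savez(f'{n}0.npz',p=p,d=d,w=world(d,i))
    print(n,i['fx'],np.round(i['world_to_cam'],3).tolist())
E
```

```text
{'time_s': np.float64(0.0), 'qpos': array([ 1.096,  0.3  ,  1.522, -0.   ,  1.321, -0.067]), 'joint_vel': array([ 0.001,  0.001,  0.001,  0.   ,  0.001, -0.001]), 'tau': array([-3.0000e-03, -5.3181e+01, -3.5273e+01,  7.1000e-02,  2.4000e-02,
       -0.0000e+00]), 'ee_pos': array([0.218, 0.505, 0.205]), 'eef_rot': array([-3.14 , -0.   ,  2.734]), 'force': array([-0.22 ,  0.168,  0.017]), 'moment': array([-0.016, -0.005, -0.02 ]), 'grip_force': np.float64(0.0), 'grip_width': np.float64(0.094)}
top 469.9718309307593 [[0.002, -1.0, -0.007, 0.209], [-0.988, -0.001, -0.151, 0.494], [0.151, 0.007, -0.988, 0.912], [0.0, 0.0, 0.0, 1.0]]
scene 376.9691753298744 [[0.822, -0.569, 0.019, -0.286], [-0.434, -0.647, -0.627, 0.394], [0.369, 0.507, -0.779, 0.718], [0.0, 0.0, 0.0, 1.0]]
```

View pics/top0.png

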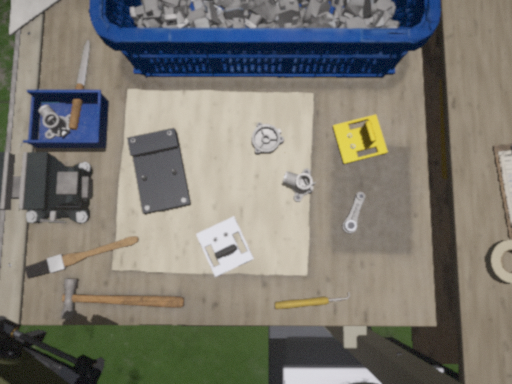

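View pics/scene0.png

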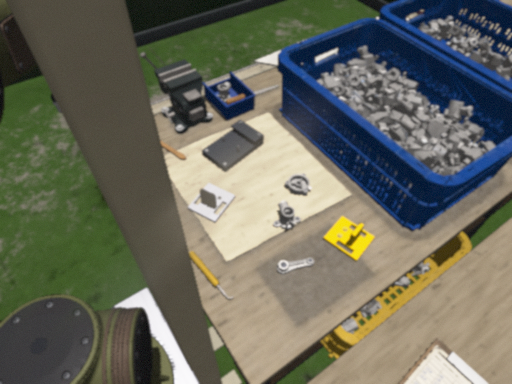

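Candidates for the plate are the light one on the board at top (225,246) and the yellow one at (360,138). The aluminium plate on the pale board fits, and the yellow one is the look-alike. The jig is the dark slab at (158,170), with its lip at the far end around (153,140). I'll confirm this in a crop and measure.

```bash
python3 - <<'E'
from h import *
z=np.load('top0.npz');p,w=z['p'],z['w']
cv2.imwrite('pics/crop1.png',cv2.resize(p[115:290,110:290],None,fx=3.3,fy=3.3,interpolation=cv2.INTER_CUBIC))
Z=w[...,2]
def rect(m,name,roi):
    r=np.zeros(Z.shape,bool);r[roi[0]:roi[1],roi[2]:roi[3]]=1
    m=(m&r).astype(np.uint8)
    n,l,s,_=cv2.connectedComponentsWithStats(m); k=1+np.argmax(s[1:,4]); q=w[l==k]
    R=cv2.minAreaRect((q[:,:2]*1000).astype(np.float32)); print(name,len(q),np.round(R[0],1),np.round(R[1],1),round(R[2],2),'z',np.round(np.nanpercentile(q[:,2],[5,50,95]),4))
g=p.max(2)
PR=(205,285,185,265); JR=(120,220,125,195)
print('board z',np.nanmedian(Z[240:260,130:180]))
rect((Z>.007)&(Z<.075),'plate all',PR)
rect((Z>.007)&(Z<.016),'plate',PR); rect(Z>.05,'bar',PR)
rect(Z>.012,'jig all',JR); rect((Z>.018)&(Z<.03),'slab',JR); rect((Z>.034)&(Z<.05),'lip',JR)
rect((g<110),'jig dark',JR)
rect((p.min(2)>205),'plate white',PR)
E
```

```text
board z 0.004221907297481009
plate all 1730 [388.1 283.8] [101.7  91.6] 26.22 z [0.0091 0.0123 0.0607]
plate 1546 [388.2 283.9] [101.7  91.5] 26.31 z [0.009  0.012  0.0149]
bar 142 [377.6 275.8] [12.2 43.1] 25.85 z [0.0583 0.0614 0.0644]
jig all 3875 [541.9 417.5] [161.1 100.9] 11.97 z [0.0212 0.025  0.0431]
slab 2842 [532.5 415.7] [141.9 100.7] 12.13 z [0.0211 0.0242 0.0271]
lip 948 [600.5 430.3] [ 41.7 100.1] 12.41 z [0.0383 0.0416 0.0445]
jig dark 3530 [540.7 416. ] [158.7  96. ] 12.81 z [0.0211 0.0249 0.0428]
plate white 1327 [388.5 280.6] [96.1 84.4] 26.72 z [0.009  0.012  0.0149]
```

View pics/crop1.png

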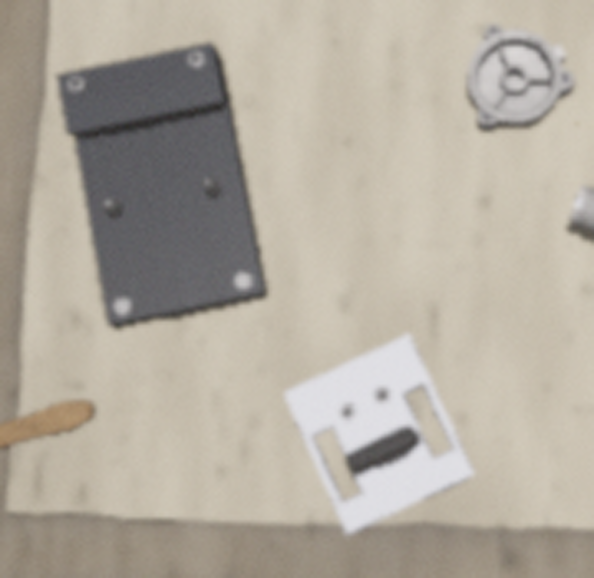

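The crop confirms it: two bushings on the front (far) edge at crop (348,411) and (381,395), slots, and a black bar at (382,450). The jig has pins at (113,207) and (212,187) and its lip at the far end. Next I'll move above the bar and refine with the wrist camera.

Units first: shifts go in shares of 50 cm and turns go in shares of pi rad. So -236 mm / 500 = -0.472, -200 mm / 500 = -0.4, 0.709 rad / 3.1416 = 0.2257.

Emit:
arm_command(plan=[[[-0.08,-0.05,0,0,0,0.0446,-1],[-0.16,-0.1,0,0,0,0.0891,-1],[-0.24,-0.148,0,0,0,0.1337,-1],[-0.32,-0.198,0,0,0,0.1783,-1],[-0.4,-0.248,0,0,0,0.2228,-1],[-0.472,-0.292,0,0,0,0.2257,-1],[-0.472,-0.292,0,0,0,0.2257,-1],[-0.472,-0.292,0,0,0,0.2257,-1]]], squeeze=30)

```text
time_s: 0.9
ee_pos: [0.377, 0.2769, 0.2053]
eef_rot: [-3.141, -0.0, 2.023]
force: [-0.7, 0.6, 0.9]
grip_width: 0.0942
grip_force: 0.0
```

```bash
python3 - <<'E'
from h import *
o=ctrl.get_obs();print({k:np.round(o[k],4) for k in('time_s','ee_pos','eef_rot','qpos','force')})
p,d,i=grab('wrist'); cv2.imwrite('pics/w1.png',p); w=world(d,i);np.savez('w1.npz',p=p,d=d,w=w)
M=np.linalg.inv(i['world_to_cam']);print(np.round(M,3).tolist())
E
```

```text
{'time_s': np.float64(0.9), 'ee_pos': array([0.377 , 0.2769, 0.2053]), 'eef_rot': array([-3.1412e+00, -1.0000e-04,  2.0232e+00]), 'qpos': array([5.5490e-01, 1.1600e-01, 1.7435e+00, 2.0000e-04, 1.2825e+00,
       1.0250e-01]), 'force': array([-0.6631,  0.6072,  0.922 ])}
[[0.9, 0.423, 0.107, 0.346], [0.436, -0.873, -0.219, 0.341], [0.001, 0.244, -0.97, 0.383], [0.0, 0.0, 0.0, 1.0]]
```

View pics/w1.png

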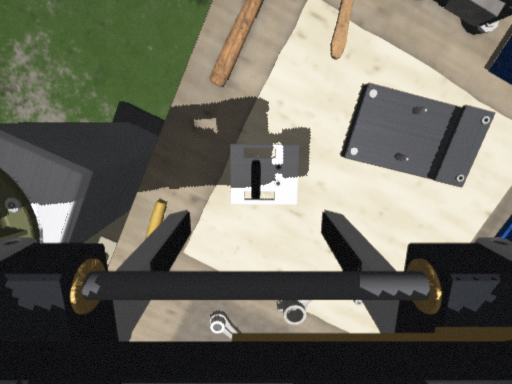

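The wrist view shows the plate with its bar upright at (256,178), and the jig at (420,135) with pins at (420,110) and (402,156). I'll measure both here.

```bash
cat >> h.py <<'E'
def rect(w,m,name,roi):
    r=np.zeros(m.shape,bool);r[roi[0]:roi[1],roi[2]:roi[3]]=1
    n,l,s,_=cv2.connectedComponentsWithStats((m&r).astype(np.uint8)); k=1+np.argmax(s[1:,4]); q=w[l==k]
    R=cv2.minAreaRect((q[:,:2]*1000).astype(np.float32)); print(name,len(q),np.round(R[0],1),np.round(R[1],1),round(R[2],2),'z',np.round(np.nanpercentile(q[:,2],[5,50,95]),4))
E
python3 - <<'E'
from h import *
z=np.load('w1.npz');p,w=z['p'],z['w'];Z=w[...,2]
PR=(130,220,210,315);JR=(70,195,330,505)
rect(w,(Z>.007)&(Z<.016),'plate',PR);rect(w,(Z>.007)&(Z<.07),'plate all',PR);rect(w,Z>.052,'bar',PR)
rect(w,Z>.012,'jig all',JR);rect(w,(Z>.018)&(Z<.03),'slab',JR);rect(w,(Z>.034)&(Z<.05),'lip',JR)
E
```

```text
plate 3150 [389.5 279.3] [96.1 86.4] 25.68 z [0.0087 0.0101 0.0115]
plate all 3515 [389.5 279.3] [96.1 86.4] 25.68 z [0.0087 0.0102 0.0596]
bar 329 [378.5 274.7] [11.4 43.6] 25.62 z [0.0572 0.0596 0.061 ]
jig all 10158 [543.2 416. ] [161.7 100.1] 12.23 z [0.0209 0.0227 0.0407]
slab 7280 [527.4 412.5] [129.4 100.1] 12.24 z [0.0209 0.0223 0.0236]
lip 2616 [600.8 428.3] [ 42.7 100.2] 11.19 z [0.0375 0.0398 0.0413]
```

In the tool's units: 181 mm / 500 = 0.362, 160 mm / 500 = 0.32, 0.005 rad / 3.1416 = 0.0016.

Emit:
arm_command(plan=[[[-0.006,0,0.09,0,0,0.0016,-1],[-0.006,0,0.18,0,0,0.0016,-1],[-0.006,0,0.26,0,0,0.0016,-1],[-0.006,0,0.32,0,0,0.0016,-1],[-0.006,0,0.362,0,0,0.0016,-1],[-0.006,0,0.362,0,0,0.0016,-1],[-0.006,0,0.362,0,0,0.0016,1],[-0.006,0,0.362,0,0,0.0016,1],[-0.006,0,0.362,0,0,0.0016,1],[-0.006,0,0.362,0,0,0.0016,1],[-0.006,0,0.362,0,0,0.0016,1],[-0.006,0,0.362,0,0,0.0016,1]]], squeeze=40)

```text
time_s: 2.15
ee_pos: [0.3783, 0.2746, 0.0247]
eef_rot: [3.141, -0.0, 2.02]
force: [1.1, 0.6, 0.8]
grip_width: 0.0491
grip_force: 0.0
```

Emit:
arm_command(plan=[[[0,0,0,0,0,0,1],[0,0,0,0,0,0,1],[0,0,0,0,0,0,1],[0,0,0,0,0,0,1],[0,0,0,0,0,0,1],[0,0,0,0,0,0,1],[0,0,0,0,0,0,1],[0,0,0,0,0,0,1]]], squeeze=40)

```text
time_s: 2.95
ee_pos: [0.3781, 0.2745, 0.0244]
eef_rot: [-3.141, 0.0, 2.02]
force: [0.3, 1.0, -0.6]
grip_width: 0.0114
grip_force: 40.0
```

In the tool's units: 183 mm / 500 = 0.366, 174 mm / 500 = 0.348, 0.236 rad / 3.1416 = 0.0751.

Emit:
arm_command(plan=[[[0,0,-0.05,0,0,0,1],[0,0,-0.11,0,0,0,1],[0,0,-0.15,0,0,0,1],[0.022,0.062,-0.15,0,0,0.0127,1],[0.044,0.13,-0.15,0,0,0.0255,1],[0.066,0.196,-0.15,0,0,0.0414,1],[0.088,0.26,-0.15,0,0,0.0541,1],[0.106,0.314,-0.15,0,0,0.0637,1],[0.118,0.348,-0.15,0,0,0.07,1],[0.124,0.366,-0.15,0,0,0.0751,1],[0.124,0.366,-0.15,0,0,0.0751,1],[0.124,0.366,-0.15,0,0,0.0751,1]]])

```text
time_s: 4.15
ee_pos: [0.5156, 0.4095, 0.0988]
eef_rot: [-3.14, 0.001, 1.784]
force: [0.2, 0.3, -2.9]
grip_width: 0.0119
grip_force: 40.0
```

```bash
python3 - <<'E'
from h import *
o=ctrl.get_obs();print({k:np.round(o[k],4) for k in('time_s','ee_pos','eef_rot','qpos','force')})
for n in('wrist','top'):
    p,d,i=grab(n); w=world(d,i);np.savez(n+'2.npz',p=p,d=d,w=w); cv2.imwrite(f'pics/{n}2.png',p)
    Z=w[...,2]
E
```

```text
{'time_s': np.float64(4.15), 'ee_pos': array([0.5156, 0.4095, 0.0988]), 'eef_rot': array([-3.1404e+00,  5.0000e-04,  1.7844e+00]), 'qpos': array([ 0.6156,  0.6361,  1.2876, -0.    ,  1.2193,  0.402 ]), 'force': array([ 0.1529,  0.3299, -2.8877])}
```

View pics/wrist2.png

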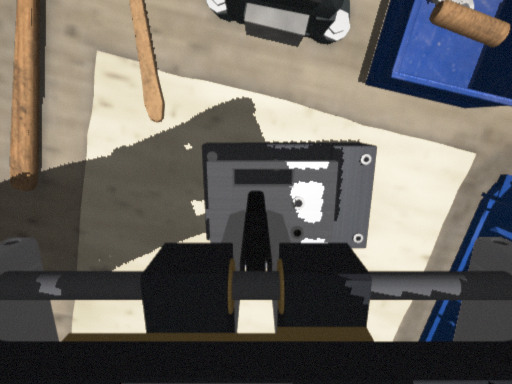

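```bash
python3 - <<'E'
from h import *
for f in('wrist2','top2'):
    w=np.load(f+'.npz')['w']; a=np.deg2rad(12.2); q=(w[...,:2]*1000-[542.5,416])
    X=q[...,0]*np.cos(a)+q[...,1]*np.sin(a); Y=-q[...,0]*np.sin(a)+q[...,1]*np.cos(a); Z=w[...,2]*1000
    near=(abs(X)<110)&(abs(Y)<80)
    for nm,m in(('plate',near&(Z>79)&(Z<92)),('slab+lip',near&(Z>16)&(Z<50))):
        print(f,nm,m.sum(),'z',np.median(Z[m]))
        x,y=X[m],Y[m]
        def edge(u,v,bins,fn): # extreme of v per bin of u, line fit
            c=[];e=[]
            for b in bins:
                s=(u>b)&(u<=b+6)
                if s.sum()>6: c.append(b+3);e.append(np.percentile(v[s],fn))
            if len(c)<3: return None
            k=np.polyfit(c,e,1); return 'n%d mean %.1f slope %.2fdeg'%(len(c),np.median(e),np.degrees(np.arctan(k[0])))
        print(' front',edge(y,x,range(-40,36,6),99),' back',edge(y,x,range(-40,36,6),1))
        print(' left',edge(x,y,range(-60,70,6),99),' right',edge(x,y,range(-60,70,6),1))
E
```

```text
wrist2 plate 7213 z 84.3647338133175
 front n11 mean 31.8 slope -0.07deg  back n11 mean -62.8 slope -0.64deg
 left n16 mean 41.8 slope -0.10deg  right n16 mean -16.1 slope -13.43deg
wrist2 slab+lip 7173 z 38.55268251349867
 front n13 mean 79.4 slope -0.50deg  back n13 mean -78.3 slope 0.42deg
 left n22 mean 49.8 slope 0.01deg  right n22 mean 11.1 slope -23.32deg
top2 plate 111 z 86.57181822125737
 front None  back None
 left n7 mean -31.8 slope 20.67deg  right n7 mean -42.5 slope 2.70deg
top2 slab+lip 489 z 39.95241811085626
 front n5 mean 78.7 slope 2.56deg  back n5 mean 45.9 slope 57.07deg
 left n13 mean -35.1 slope 24.33deg  right n13 mean -48.3 slope 0.02deg
```

In the tool's units: 44 mm / 500 = 0.088, 39 mm / 500 = 0.078.

Emit:
arm_command(plan=[[[0.0014,0.0014,0.02,0,0,0,1],[0.0014,0.0014,0.04,0,0,0,1],[0.0014,0.0014,0.056,0,0,0,1],[0.0014,0.0014,0.068,0,0,0,1],[0.0014,0.0014,0.078,0,0,0,1],[0.0014,0.0014,0.088,0,0,0,1],[0.0014,0.0014,0.088,0,0,0,1]]])

```text
time_s: 4.95
ee_pos: [0.5164, 0.4105, 0.0547]
eef_rot: [-3.141, 0.0, 1.784]
force: [1.5, 0.4, -2.7]
grip_width: 0.012
grip_force: 40.0
```

In the tool's units: 10.5 mm / 500 = 0.021, 10 mm / 500 = 0.02.

Emit:
arm_command(plan=[[[0,0,0.008,0,0,0,1],[0,0,0.014,0,0,0,1],[0,0,0.018,0,0,0,1],[0,0,0.02,0,0,0,1],[0,0,0.021,0,0,0,1],[0,0,0.021,0,0,0,1],[0,0,0.021,0,0,0,1],[0,0,0.021,0,0,0,1]]])

```text
time_s: 5.75
ee_pos: [0.5167, 0.4107, 0.0451]
eef_rot: [3.141, -0.0, 1.784]
force: [-0.3, -0.7, -2.4]
grip_width: 0.0118
grip_force: 40.0
```

In the tool's units: 1.5 mm / 500 = 0.003, 1 mm / 500 = 0.002.

Emit:
arm_command(plan=[[[0,0,0.001,0,0,0,1],[0,0,0.002,0,0,0,1],[0,0,0.003,0,0,0,1],[0,0,0.003,0,0,0,1],[0,0,0.003,0,0,0,1]]])

```text
time_s: 6.25
ee_pos: [0.5167, 0.4108, 0.0445]
eef_rot: [3.141, -0.0, 1.784]
force: [-3.9, -3.0, 7.0]
grip_width: 0.012
grip_force: 40.0
```

```bash
python3 - <<'E'
from h import *
o=ctrl.get_obs();print(np.round(o['force'],1),np.round(o['moment'],2))
p,d,i=grab('wrist');w=world(d,i);np.savez('w3.npz',p=p,w=w);cv2.imwrite('pics/w3.png',cv2.resize(p[110:300,170:410],None,fx=3,fy=3))
E
```

```text
[-3.9 -3.   7. ] [-0.68  0.88 -0.02]
```

View pics/w3.png

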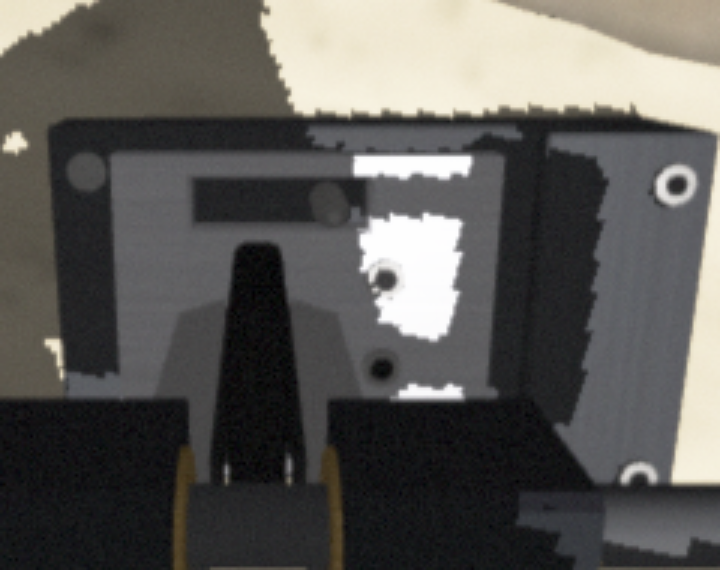

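The plate is flush, with the pin in its slot at crop (330,203) and the front edge (x≈500) short of the lip (x≈540). Next I'll slide it in.

In the tool's units: 14 mm / 500 = 0.028, 13 mm / 500 = 0.026.

Emit:
arm_command(plan=[[[0,0.004,-0.001,0,0,0,1],[0,0.01,-0.001,0,0,0,1],[0,0.016,-0.001,0,0,0,1],[0,0.022,-0.001,0,0,0,1],[0,0.026,-0.001,0,0,0,1],[0,0.028,-0.001,0,0,0,1],[0,0.028,-0.001,0,0,0,1]]])

```text
time_s: 7.0
ee_pos: [0.5307, 0.4139, 0.0444]
eef_rot: [3.141, -0.0, 1.784]
force: [-3.8, 0.8, 6.4]
grip_width: 0.012
grip_force: 40.0
```

In the tool's units: 11 mm / 500 = 0.022, 10 mm / 500 = 0.02.

Emit:
arm_command(plan=[[[0,0.004,0,0,0,0,1],[0,0.008,0,0,0,0,1],[0,0.012,0,0,0,0,1],[0,0.016,0,0,0,0,1],[0,0.02,0,0,0,0,1],[0,0.022,0,0,0,0,1],[0,0.022,0,0,0,0,1]]])

```text
time_s: 7.7
ee_pos: [0.5405, 0.4161, 0.0445]
eef_rot: [-3.14, 0.0, 1.784]
force: [-11.3, -4.3, 10.6]
grip_width: 0.0118
grip_force: 40.0
```

In the tool's units: 2.5 mm / 500 = 0.005, 2 mm / 500 = 0.004.

Emit:
arm_command(plan=[[[0,0.002,0,0,0,0,1],[0,0.004,0,0,0,0,1],[0,0.005,0,0,0,0,1],[0,0.005,0,0,0,0,1],[0,0.005,0,0,0,0,1]]])

```text
time_s: 8.2
ee_pos: [0.5427, 0.4166, 0.0445]
eef_rot: [-3.139, 0.0, 1.784]
force: [-14.1, -5.6, 11.2]
grip_width: 0.0119
grip_force: 40.0
```

In the tool's units: 1.5 mm / 500 = 0.003, 1 mm / 500 = 0.002.

Emit:
arm_command(plan=[[[0,0.002,0,0,0,0,1],[0,0.003,0,0,0,0,1],[0,0.003,0,0,0,0,1],[0,0.003,0,0,0,0,1]]])

```text
time_s: 8.6
ee_pos: [0.5429, 0.4165, 0.0447]
eef_rot: [-3.136, 0.001, 1.784]
force: [-25.4, -10.2, 18.8]
grip_width: 0.0119
grip_force: 40.0
```

It advanced only 0.2 mm for 1.5 mm commanded and the force jumped to 27 N, so the plate is on the wall. I'll ease to about 20 N and check.

In the tool's units: -0.5 mm / 500 = -0.001, -0.3 mm / 500 = -0.0006.

Emit:
arm_command(plan=[[[0,-0.001,-0.0006,0,0,0,1],[0,-0.001,-0.0006,0,0,0,1],[0,-0.001,-0.0006,0,0,0,1],[0,-0.001,-0.0006,0,0,0,1]]])

```text
time_s: 9.0
ee_pos: [0.5428, 0.4165, 0.0447]
eef_rot: [-3.137, 0.001, 1.784]
force: [-19.9, -7.8, 13.8]
grip_width: 0.0117
grip_force: 40.0
```

```bash
python3 - <<'E'
from h import *
p,d,i=grab('wrist');w=world(d,i);cv2.imwrite('pics/w4.png',cv2.resize(p[110:300,170:410],None,fx=3,fy=3))
a=np.deg2rad(12.2); q=(w[...,:2]*1000-[542.5,416])
X=q[...,0]*np.cos(a)+q[...,1]*np.sin(a); Y=-q[...,0]*np.sin(a)+q[...,1]*np.cos(a); Z=w[...,2]*1000
m=(X>-30)&(X<35)&(Y>0)&(Y<50)&(Z>26.5)&(Z<35)
A=np.c_[X[m],Y[m],np.ones(m.sum())];k=np.linalg.lstsq(A,Z[m],rcond=None)[0];print('plate plane',k,np.median(Z[m]))
m=(Z>26.5)&(Z<35)&(abs(Y)<60)&(abs(X)<70)
for y0 in(0,10,20,30):
    s=m&(Y>y0)&(Y<y0+10);print('back',y0,np.percentile(X[s],[0.5,1,2]).round(1))
for x0 in(-30,-15,0,15):
    s=m&(X>x0)&(X<x0+15);print('left',x0,np.percentile(Y[s],[98,99]).round(1))
s=(Z>36)&(Z<45)&(Y>20)&(Y<50)&(X>30);print('lip',np.percentile(X[s],[1,2,99]).round(1))
o=ctrl.get_obs();print(o['time_s'],np.round(o['ee_pos'],4),np.round(o['force'],1),np.round(o['moment'],2))
E
```

```text
plate plane [-1.12686693e-03 -1.07891245e-02  3.04638982e+01] 30.25988152258403
back 0 [-35.  -34.9 -34.2]
back 10 [-35.2 -34.8 -34.4]
back 20 [-35.1 -34.9 -34.3]
back 30 [-35.3 -35.2 -34.6]
left -30 [42.5 42.9]
left -15 [43. 43.]
left 0 [43.  43.1]
left 15 [42.7 42.9]
lip [40.4 40.6 79.6]
9.05 [0.5428 0.4166 0.0447] [-20.1  -8.   13.4] [-1.28  3.43  0.08]
```

View pics/w4.png

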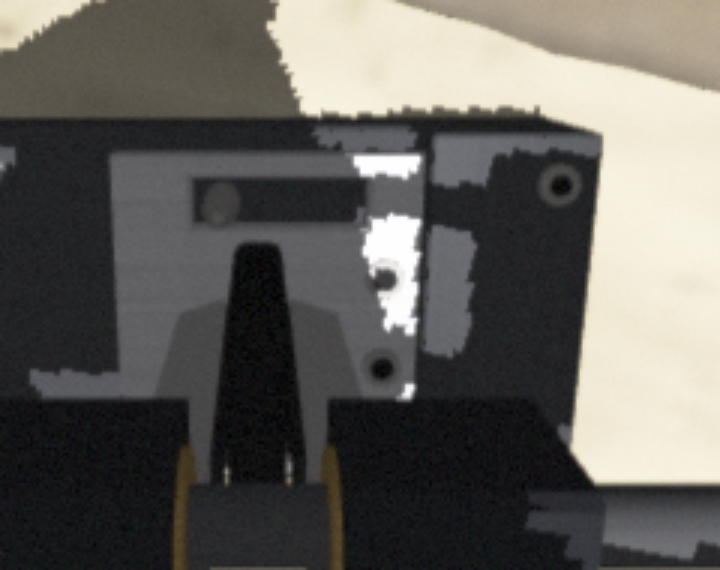

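The view shows the plate under the lip, with the pin near the rear slot end at (220,203). The rear edge is at jig x≈-35.5, where home is -36. The plate is square and flush, held with a push of about 21 N. I'm handing it in.

```bash
python3 -c "
from station import ctrl
print(ctrl.hand_in())"
```

```text
the job is handed in; nothing more can be done
None
```

The job is handed in at about 9 s: the plate is still gripped, flush and square under the lip and pressed against the wall with about 21 N, and I never went near the cap and elbow castings; the hand-in returned no verdict.

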